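Raise the dust-cabinet sash to its height mark

ROBOT

A 6-joint arm with a two-finger parallel gripper is mounted at the origin on the work surface. World frame = base frame: x ahead of the robot, y to its left, z up, the work surface at z = 0. Lengths are in mm, angles in rad, forces in N, time in s.
With the tool pointing down it reaches from about 350 to 875 mm from the base axis. Payload 4.2 kg.
Tool frame: the origin (TCP) lies between the finger pads; the fingertips stand 17 mm ahead of it and the grasp point (between the pads) lies 2 mm behind it (nose_length is the distance from the TCP to the fingertips, in mm); z points along the fingers, y is the direction in which the jaws open and shut (so a half turn about z gives the same grasp; the last joint's range is limited). The gripper opens to 85 mm and grips with 20 to 120 N. Pads are 22 mm wide; open, the fingers measure 114 mm over their backs; the gripper's body (76 mm by 85 mm) begins 54 mm behind the grasp point. The pads swing forward as they close: fully open they stand 13 mm farther back than shut.
Start: joints at [1.449, 0.385, 0.008, 0, -1.194, -0.259], TCP at [232.256, 580.221, 248.312] pointing down, gripper open.
Joint ranges: [-3.14, 3.14], [-1.21, 2.06], [-1.07, 1.41], [-3.16, 2.05], [-2.99, -0.16], [-3.1, 3.1]. Speed limits (rad/s): [2.79, 2.79, 3.14, 3.14, 3.14, 3.14].

INTERFACE

Orientations are given as a unit quaternion [x, y, z, w].
In Python, from bench import * gives the robot as it stands.
- The arm moves only by the tool jog_arm, never from a script. Its argument "increments" is a list of rows, each a list of 4 numbers: the shift along the tool's x, y, z in m, then the turn about the tool's z in degrees. A call has 1 to 10 rows; each row is the pose to reach, as a shift and turn from the pose measured when the call began, along the tool's axes at that moment; what a row does not reach only later rows make up. A row lasts 1/8 s, in which the tool goes at most 62.5 mm and 10.7 degrees, less where a joint would pass 70% of its speed; a pose out of reach is approached as far as the arm can. A call with a gripper value outside its range is refused whole. "hand" is the gripper's target within -1 to 1 (fully open at 1, half-way at 0, shut at -1), set as the call begins (left out, the last holds). The fingers move at their own pace and stop on an object; the grip force is fixed at half the most. Time passes only in rows, so rows that repeat a pose let the fingers close. It gives the time, the measured TCP pose, the force and the opening at its end, in the units of the state.
- read_state(): the state, without advancing time (a new reading comes with each control period).
- get_image(name): name is "side" or "top" or "wrist"; returns the picture (420x560x3 uint8, red, green, blue); there is no depth.
- calibration(name): a dict with "fx", "fy", "cx", "cy" (pixels), "position" and "rotation" of the camera in the world; the wrist camera has in their place "hand_eye" (4x4, takes a point from camera to tool coordinates, whose origin is the TCP and whose axes are the flange's). Camera axes: x right, y up, looking along -z (the intrinsics and any distortion apply to the point x, -y, -z); pixel columns grow to the right and rows downward; lengths in mm; the calibration is good to about 2 mm. A picture is of the moment at which its call begins: read the wrist's pose just before it. calibration takes no time and is no camera call.
- job_done(): hands the job in, once; it reports no verdict.
The state is a dict: "clock": time; "joints": joint angles; "joint_vel": joint speeds; "joint_efforts": joint torques, N m; "position": TCP position; "ee_rot": TCP orientation; "contact_force": force on the tool from outside, world axes, zero at the start; "wrist_torque": the same for the moment, N m; "gripper_width": finger opening in mm.
Only numpy, scipy, OpenCV 4.12 (cv2) and the standard library are available. Lean on these libraries where they do the work, as an engineer would, in place of code of your own. Each camera call takes 0.05 s, during which the arm holds its last target.

TASK

One of the two bays of the sanding cabinet has an open drawer box standing in it (the other holds a flat panel). With the fingertips, push the clear sash of the drawer's bay up from beneath its wooden lip until its pointer is level with the clip on the rail beside it, then leave it standing there with the hand clear. Do not pinch or grip the lip, and leave the other sash, the clips and everything else in and around the cabinet as they are.

Things in the scene. Friction and masses are not known exactly. Their poses are not given: they have to be found in the camera images.
- cabinet: Fixed sanding cabinet, 490 wide (y), 310 deep, 400 mm high; two bays with centres 115 mm left (+y) and right (-y) of its middle. Origin: centre of its underside, on the bench; x points from its open front (robot's side) to its back, z up. Place and yaw vary. The front slopes 40 deg back from vertical; the sashes slide along (sin 40, 0, cos 40) in its axes. Front sill: 65 mm high, face 121 mm before the origin.
- drawer: Open-topped wooden drawer box 130 x 140 x 50 mm, loose on the cabinet floor (30 mm high) in one bay; which bay varies: its y in the cabinet's frame tells (positive: left). Origin: centre of its underside.
- panel: Flat wooden panel 130 x 130 x 18 mm, loose in the other bay. Origin: centre of its underside.
- sash_l (a joint): Travel of the left (+y) sash up its slope, m: 0 shut, 0.22 at the top stop; it starts between 0 and 0.03. A clear pane in a dark steel frame, 190 wide, 180 mm tall, counterweighted: it stays wherever it is left and takes about 3 to 5 N along the slope to move.
- lip_under_l (a point): Middle of the underside of the left sash's wooden lip, a bar along the sash's lower edge: 160 mm long (cabinet's y), 16 thick, standing out 42 mm from the sash frame and rails, square to the slope. The point is 20 mm in from its free edge, 92 mm above the bench when shut; free air beneath. Axes: z up the slope (as the sash moves), y along the lip, -x out of the slope (toward robot and up).
- pointer_l (a point): Tip of the steel pointer, an 18 x 4 mm tab at the outer end (+y) of the left lip, moving with the sash; it lies 8 mm up the slope from the lip's underside. Axes as lip_under_l.
- marktip_l (a point): Tip of the steel tab of the height mark of the left bay: a black plastic clip 30 x 22 mm on the outer (+y) rail, stiff on the rail (15 N to shift), its place on the rail varying (sash travel of about 67 to 192 mm). Axes: z up the slope. The sash is at the mark when pointer_l has z = 0 in this point's axes; the tips then meet.
- sash_r (a joint): Travel of the right (-y) sash up its slope, m: 0 shut, 0.22 at the top stop; it starts between 0 and 0.03. A clear pane in a dark steel frame, 190 wide, 180 mm tall, counterweighted: it stays wherever it is left and takes about 3 to 5 N along the slope to move.
- lip_under_r (a point): Middle of the underside of the right sash's wooden lip, a bar along the sash's lower edge: 160 mm long (cabinet's y), 16 thick, standing out 42 mm from the sash frame and rails, square to the slope. The point is 20 mm in from its free edge, 92 mm above the bench when shut; free air beneath. Axes: z up the slope (as the sash moves), y along the lip, -x out of the slope (toward robot and up).
- pointer_r (a point): Tip of the steel pointer, an 18 x 4 mm tab at the outer end (-y) of the right lip, moving with the sash; it lies 8 mm up the slope from the lip's underside. Axes as lip_under_r.
- marktip_r (a point): Tip of the steel tab of the height mark of the right bay: a black plastic clip 30 x 22 mm on the outer (-y) rail, stiff on the rail (15 N to shift), its place on the rail varying (sash travel of about 67 to 192 mm). Axes: z up the slope. The sash is at the mark when pointer_r has z = 0 in this point's axes; the tips then meet.
- block: Cork sanding block 65 x 115 x 30 mm, on the bench in front of the cabinet; loose, to be left alone. Origin: on its underside.
- sander: Hand sander, round, 125 mm wide and 110 mm high with a stub handle to its -x, on the right of the bench; loose, to be left alone. Origin: on its underside.
- tin: Tin, 72 mm wide, 75 mm high, on the left; loose, to be left alone. Origin: on its underside.
- glue: White bottle, 60 mm wide, 170 mm high, on the right; loose, to be left alone. Origin: on its underside.
- discs: Stack of abrasive discs, 125 mm wide, 16 mm high, front right; loose, to be left alone. Origin: on its underside.
- brush: Hand brush lying flat, front left; loose, to be left alone. Origin: on its underside near the middle.
- offcut: Wooden offcut 160 x 45 x 22 mm, on the left; loose, to be left alone. Origin: on its underside.

How it is judged (in metres and radians):
On the way:
1. the fingers push the drawer bay's sash up from beneath its lip (((y of drawer in the frame of cabinet above 0 m and contact force between the fingers and sash_l_c0 above 0.5 N and distance of lip_under_l from where it was at the start of the episode above 0.02 m) or (y of drawer in the frame of cabinet below 0 m and contact force between the fingers and sash_r_c0 above 0.5 N and distance of lip_under_r from where it was at the start of the episode above 0.02 m))), for 0.1 s.
At the end, for the whole second after the job is handed in: The pointer of the drawer bay's sash stands within 8 mm (along the slope) of its clip's tab and the sash is at rest; the other sash is within 10 mm and both clips within 6 mm of where they began; drawer and panel within 15 mm and the other loose things within 30 mm of their places (((y of drawer in the frame of cabinet above 0 m and z of pointer_l in the frame of marktip_l between -0.008 and 0.008 m and velocity of joint sash_l between -0.005 and 0.005 m/s and distance of lip_under_r from where it was at the start of the episode below 0.01 m) or (y of drawer in the frame of cabinet below 0 m and z of pointer_r in the frame of marktip_r between -0.008 and 0.008 m and velocity of joint sash_r between -0.005 and 0.005 m/s and distance of lip_under_l from where it was at the start of the episode below 0.01 m)) and distance of each of marktip_l, marktip_r from where it was at the start of the episode below 0.006 m and distance of each of block, sander, tin, glue, discs, brush, offcut from where it was at the start of the episode below 0.03 m and distance of each of drawer, panel from where it was at the start of the episode below 0.015 m); the robot touches nothing.
It fails at once if a lip is pinched: fingers press its underside and its top at once ((contact force between the fingers and sash_l_c0 above 1 N and contact force between the fingers and sash_l_c1 above 1 N) or (contact force between the fingers and sash_r_c0 above 1 N and contact force between the fingers and sash_r_c1 above 1 N)).
It fails at once if the wrong sash is moved by more than 15 mm ((y of drawer in the frame of cabinet above 0 m and distance of lip_under_r from where it was at the start of the episode above 0.015 m) or (y of drawer in the frame of cabinet below 0 m and distance of lip_under_l from where it was at the start of the episode above 0.015 m)).
It fails at once if a clip is shifted by more than 10 mm (distance of any of marktip_l, marktip_r from where it was at the start of the episode above 0.01 m).
It fails at once if a loose thing is lifted or knocked away (more than 40 mm) (distance of any of block, sander, tin, glue, discs, brush, offcut, drawer, panel from where it was at the start of the episode above 0.04 m).
It also fails if it takes over 45 s, if anything falls off the work surface, if the arm or the gripper's body presses on something with over 40 N, if the wrist force passes 120 N, or if a joint passes its speed limit or range.

## Working session

There is one attempt and no reset: what is moved stays moved. The work goes in short steps, Python scripts to look and compute and a tool call to move; the robot and the scene stay as the last step left them, time stands still between calls to the robot, and variables do not carry over. Pictures are saved under pics/ and viewed, and the job is handed in when it is done.

Besides the shell and the picture viewer there is one more tool, called after ">>>" in YAML: its name, and indented under it one key for each argument. jog_arm: Moves the arm, as the interface text tells. Its arguments: {"type":"object","properties":{"increments":{"type":"array"},"hand":{"type":"number"}},"required":["increments"]}

```bash
mkdir -p pics; ls; python3 - <<'E'
from bench import *
import cv2
s=read_state(); print(s)
for n in ("side","top","wrist"):
    im=get_image(n); cv2.imwrite(f"pics/{n}0.png",im[:,:,::-1]); print(n,calibration(n))
E
```

```text
pics
{'clock': 0.0, 'joints': array([ 1.44856139e+00,  3.85540361e-01,  6.65977045e-03, -5.14002810e-04,
       -1.19398267e+00, -2.58591742e-01]), 'joint_vel': array([-0.0008639 ,  0.00075096,  0.0002163 , -0.00157197,  0.00136861,
       -0.00193743]), 'joint_efforts': array([ 4.16091889e-04, -3.92291021e+01,  1.88401705e+01,  4.18638468e+00,
       -4.69400460e-03, -4.87564922e-08]), 'position': array([232.08547584, 579.73860595, 247.24236678]), 'ee_rot': array([ 9.81907587e-01, -1.89357771e-01, -1.67912406e-04,  1.04733736e-03]), 'contact_force': array([ 1.06957566, -0.20697956, -0.73630223]), 'wrist_torque': array([-0.03841349,  0.01163595, -0.0090434 ]), 'gripper_width': 85.45789318477938}
side {'fx': 473.33276617803324, 'fy': 473.33276617803324, 'cx': 278.5249067767112, 'cy': 202.58380087280187, 'position': array([  284.65646325, -1067.98362791,  1035.06251117]), 'rotation': array([ 0.41279069, -0.04281434, -0.09825654,  0.90449789])}
top {'fx': 456.49620278321817, 'fy': 456.49620278321817, 'cx': 275.1472321083737, 'cy': 204.7640069349877, 'position': array([ 458.07415842,   -4.23270588, 1433.29160575]), 'rotation': array([-0.02012162,  0.01642529,  0.71210927, -0.70158799])}
wrist {'fx': 373.8754821541325, 'fy': 373.8754821541325, 'cx': 283.1465146080246, 'cy': 206.75414153244378, 'hand_eye': array([[ 6.66675185e-04,  9.62577473e-01,  2.71005839e-01,
         6.88160010e+01],
       [ 9.99998375e-01, -1.09559154e-03,  1.43139954e-03,
         6.16927147e-01],
       [ 1.67474465e-03,  2.71004444e-01, -9.62576639e-01,
        -1.24695996e+02],
       [ 0.00000000e+00,  0.00000000e+00,  0.00000000e+00,
         1.00000000e+00]])}
```

View pics/side0.png

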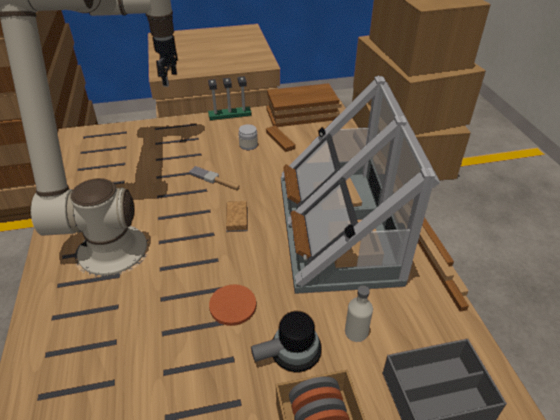

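View pics/top0.png

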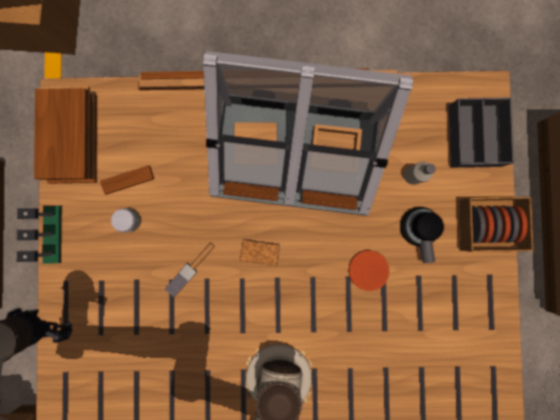

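View pics/wrist0.png

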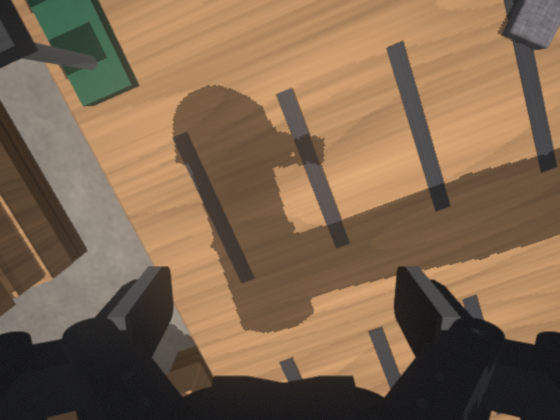

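```bash
python3 - <<'E'
import cv2
t=cv2.imread("pics/top0.png")[40:230,195:420]; cv2.imwrite("pics/topc.png",cv2.resize(t,None,fx=3.4,fy=3.1,interpolation=cv2.INTER_CUBIC))
t=cv2.imread("pics/side0.png")[75:295,270:450]; cv2.imwrite("pics/sidec.png",cv2.resize(t,None,fx=2.7,fy=2.7,interpolation=cv2.INTER_CUBIC))
E
```

```text
(no output)
```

View pics/topc.png

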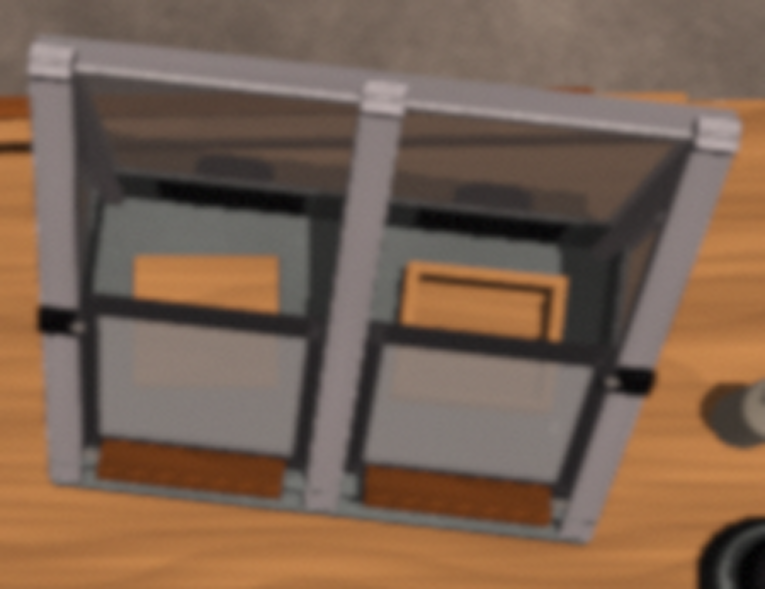

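View pics/sidec.png

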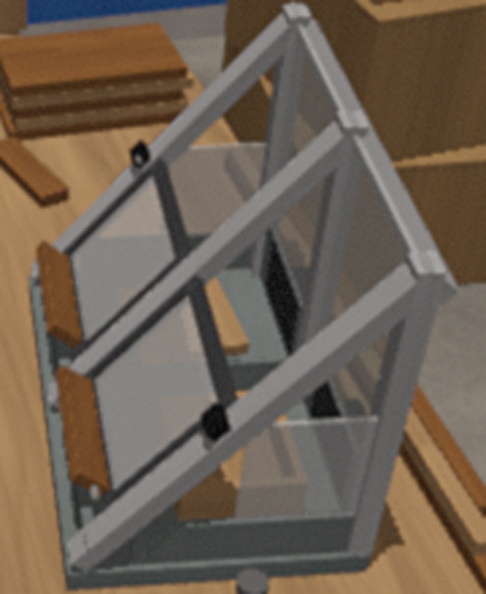

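```bash
python3 - <<'E'
import cv2
def crop(n,x0,y0,w,h,f,o):
    t=cv2.imread(f"pics/{n}0.png")[y0:y0+h,x0:x0+w]; t=cv2.resize(t,None,fx=f,fy=f,interpolation=cv2.INTER_LANCZOS4)
    for i in range(0,w,10): cv2.line(t,(i*f,0),(i*f,6 if i%50 else 16),(0,255,255),1); cv2.putText(t,str(x0+i),(i*f+2,18),0,.35,(0,255,255),1)
    for i in range(0,h,10): cv2.line(t,(0,i*f),(6,i*f),(0,255,255),1); cv2.putText(t,str(y0+i),(8,i*f+4),0,.35,(0,255,255),1)
    cv2.imwrite(f"pics/{o}.png",t)
crop("top",290,140,100,75,8,"t_r"); crop("top",205,130,100,75,8,"t_l")
crop("side",280,220,90,75,8,"s_r"); crop("side",275,120,80,75,8,"s_l")
E
```

```text
(no output)
```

View pics/t_r.png

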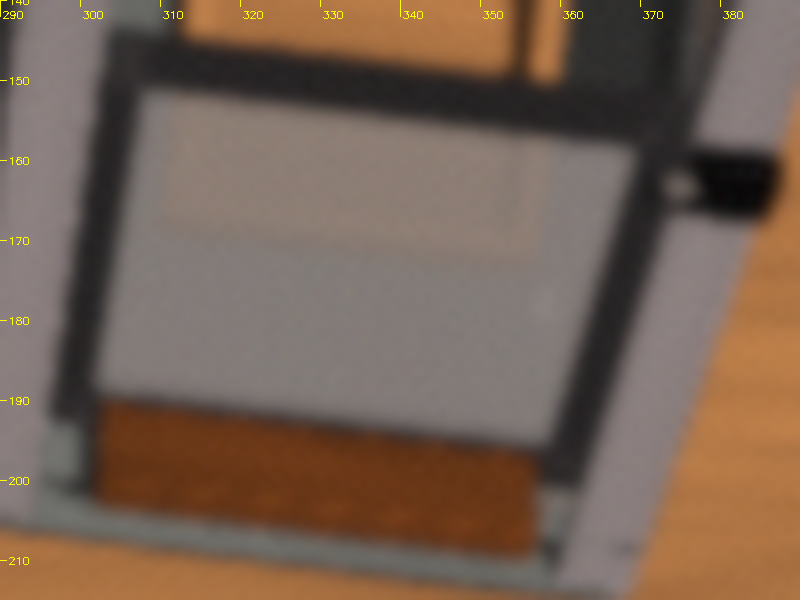

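View pics/t_l.png

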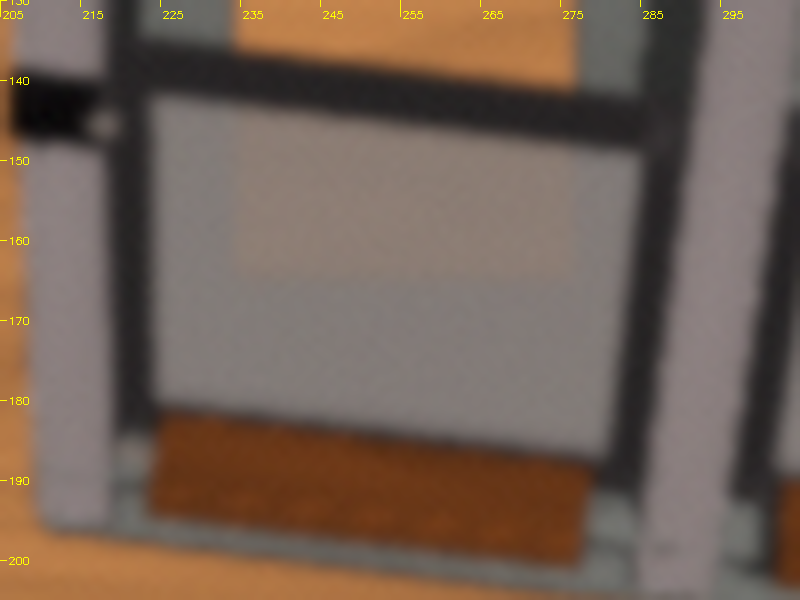

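View pics/s_r.png

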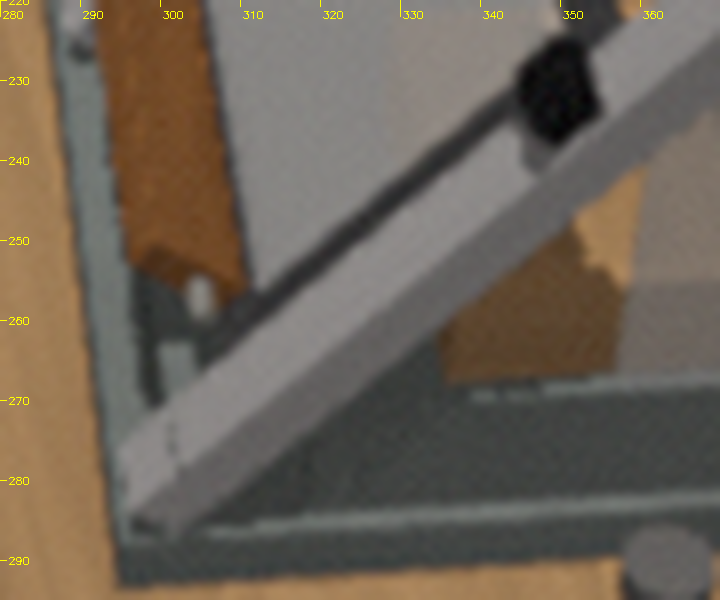

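View pics/s_l.png

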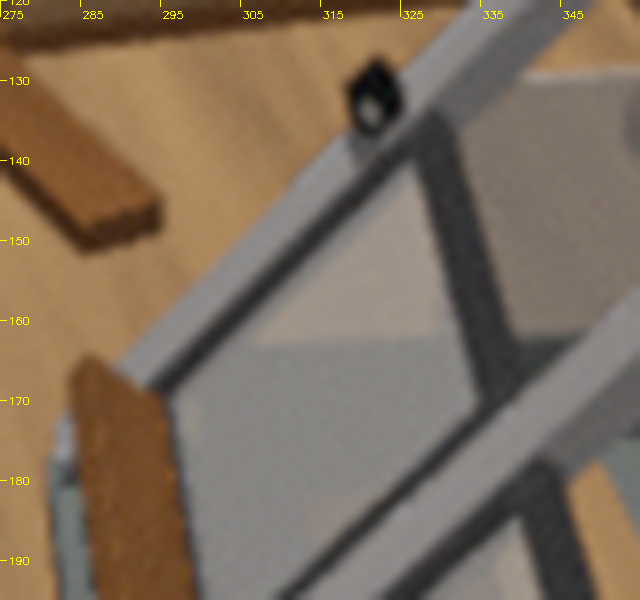

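```bash
cat > h.py <<'E'
import numpy as np
from scipy.spatial.transform import Rotation as R
from scipy.optimize import least_squares
from bench import *
C={n:calibration(n) for n in("side","top")}
def proj(n,P):
    c=C[n]; p=(np.atleast_2d(P)-c["position"])@R.from_quat(c["rotation"]).as_matrix()
    return np.c_[c["cx"]+c["fx"]*p[:,0]/-p[:,2], c["cy"]-c["fy"]*p[:,1]/-p[:,2]]
s40,c40=np.sin(np.deg2rad(40)),np.cos(np.deg2rad(40))
U=np.array([s40,0,c40]);O=np.array([-c40,0,s40])
def pt(q,side,s,o,u,dy):
    "lip frame: side +1 left; o out from lip point, u up slope; dy outward"
    p=np.array([0,115*side,92])+U*(s+u)+O*o+np.array([0,side*dy,0])
    c,si=np.cos(q[2]),np.sin(q[2])
    return np.array([q[0]+c*p[0]-si*p[1],q[1]+si*p[0]+c*p[1],p[2]])
E
cat > fit.py <<'E'
from h import *
obs=[]
def a(cam,side,which,o,u,dy,px): obs.append((cam,side,which,o,u,dy,px))
a("top",-1,"s",-22,16,-80,(302,190));a("top",-1,"s",-22,16,80,(357,197))
a("top",-1,"s",20,0,-80,(302,203));a("top",-1,"s",20,0,80,(356.5,209.5))
a("top",1,"s",-22,16,80,(225,181));a("top",1,"s",-22,16,-80,(279,187.5))
a("top",1,"s",20,0,80,(223.5,195));a("top",1,"s",20,0,-80,(277,201))
a("side",-1,"s",20,0,80,(295,253));a("side",-1,"s",-22,16,80,(311,257))
a("side",1,"s",20,16,80,(286,164)); 
a("side",-1,"p",0,8,0,(304,260))
a("top",-1,"m",0,8,0,(372.5,163.5));a("side",-1,"m",0,8,0,(347.5,221.5))
def res(v):
    q=v[:3];o=[]
    for cam,side,w,oo,u,dy,px in obs:
        s=v[3] if side>0 else v[4]
        if w=="m": s=v[5]
        if w in"pm": oo=v[6]; dy=v[7]
        o.append(proj(cam,pt(q,side,s,oo,u,dy))[0]-px)
    return np.ravel(o)
r=least_squares(res,[560,0,-.1,10,10,120,0,98],loss="soft_l1")
print(r.x.round(3)); print(res(r.x).reshape(-1,2).round(1))
cov=np.linalg.pinv(r.jac.T@r.jac); print(np.sqrt(np.diag(cov)).round(2))
q=r.x[:3]; print("free lower corner mid R",pt(q,-1,r.x[4],20,0,0),"travel",r.x[5]-r.x[4])
for n,P in dict(top=(0,0,0)).items(): pass
E
python3 fit.py
```

```text
[ 5.49930e+02 -4.17020e+01 -1.32000e-01 -2.91200e+00 -1.13500e+00
  1.61812e+02 -2.41500e+00  9.16070e+01]
[[ 0.8 -0.5]
 [-0.3 -1.2]
 [-0.6  0.5]
 [-0.5  0.4]
 [ 0.5 -0.1]
 [ 0.2 -0.3]
 [-0.4 -0.2]
 [ 0.5  0.1]
 [ 0.   0.9]
 [-0.4 -0.4]
 [-1.1 -0.1]
 [-0.2 -1.3]
 [ 0.4 -2.1]
 [-0.6  0.7]]
[2.69 1.1  0.01 4.4  3.68 4.1  3.58 2.98]
free lower corner mid R [ 518.88978598 -153.59085187  103.98657711] travel 162.94654520765968
```

```bash
cat > rel.py <<'E'
from h import *
import sys
s=read_state(); T=R.from_quat(s["ee_rot"]).as_matrix()
print("pos",s["position"].round(1),"force",s["contact_force"].round(1),"t",s["clock"],"w",s["gripper_width"],"yaw toolx",np.rad2deg(np.arctan2(T[1,0],T[0,0])).round(1), "tilt",T[:,2].round(3))
for a in sys.argv[1:]:
    P=np.array(eval(a),float); print(a,(T.T@(P-s["position"])/1000).round(4))
E
python3 rel.py "(400,200,260)" "(468,-147,250)"  "(440,-143,250)"
```

```text
pos [232.1 579.9 247.5] force [-1.   1.  -0.1] t 0.15 w 85.26303289599583 yaw toolx -21.8 tilt [-0.001 -0.002 -1.   ]
(400,200,260) [ 0.2971  0.2902 -0.012 ]
(468,-147,250) [ 0.4892  0.5871 -0.0015]
(440,-143,250) [ 0.4617  0.5938 -0.0015]
```

>>> jog_arm:
  increments:
    - [0.03,0.035,0,-2]
    - [0.06,0.075,0,-4]
    - [0.09,0.12,0,-6]
    - [0.125,0.16,0,-8]
    - [0.16,0.205,0,-10]
    - [0.195,0.25,0,-12]
    - [0.23,0.295,0,-14]
    - [0.265,0.34,0,-14]
    - [0.3,0.385,0,-14]
    - [0.335,0.43,0,-14]
  hand: -1

```text
clock: 1.4
position: [383.3, 54.4, 248.5]
ee_rot: [0.998, -0.068, 0.0, 0.001]
contact_force: [0.9, 1.5, -0.3]
gripper_width: -0.1
```

```bash
python3 rel.py "(440,-143,250)" "(440,-143,100)"
```

```text
pos [383.3  54.4 248.5] force [ 0.9  1.5 -0.3] t 1.4 w -0.06629531591495266 yaw toolx -7.8 tilt [ 0.    -0.001 -1.   ]
(440,-143,250) [ 0.0829  0.1879 -0.0013]
(440,-143,100) [0.0829 0.1877 0.1487]
```

>>> jog_arm:
  increments:
    - [0.02,0.045,0,0]
    - [0.04,0.09,0,0]
    - [0.06,0.135,0,0]
    - [0.083,0.188,0,0]
    - [0.083,0.188,0,0]
    - [0.083,0.188,0,0]
  hand: -1

```text
clock: 2.15
position: [439.6, -143.2, 248.3]
ee_rot: [0.998, -0.068, -0.0, 0.0]
contact_force: [0.5, -0.0, -0.1]
gripper_width: -0.1
```

```bash
python3 rel.py; python3 - <<'E'
from bench import *
import cv2
for n in("wrist","side"): cv2.imwrite(f"pics/{n}1.png",get_image(n)[:,:,::-1])
E
```

```text
pos [ 439.6 -143.2  248.3] force [ 0.5 -0.  -0.1] t 2.15 w -0.11983430705271995 yaw toolx -7.8 tilt [-0.001 -0.001 -1.   ]
```

View pics/wrist1.png

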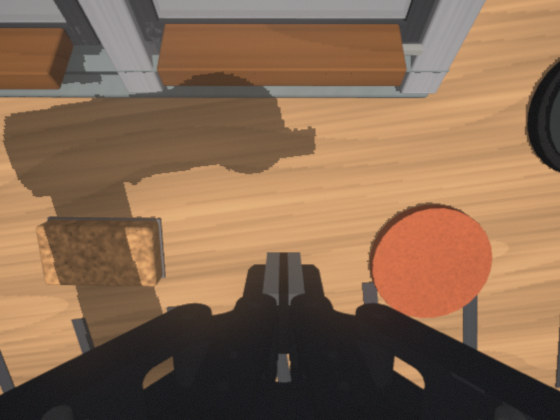

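View pics/side1.png

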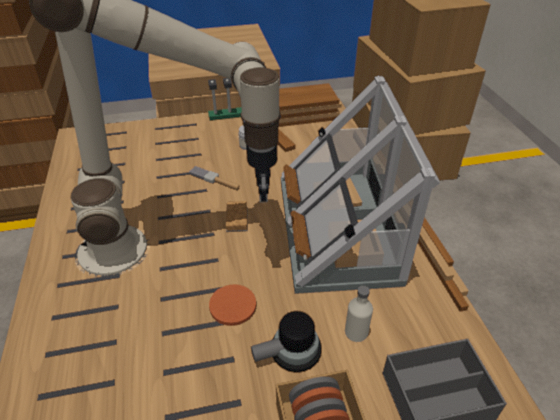

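```bash
cat >> h.py <<'E'
W=calibration("wrist"); HE=np.array(W["hand_eye"])
def projw(P,pos,quat):
    t=(np.atleast_2d(P)-pos)@R.from_quat(quat).as_matrix()
    p=(t-HE[:3,3])@HE[:3,:3]
    return np.c_[W["cx"]+W["fx"]*p[:,0]/-p[:,2], W["cy"]-W["fy"]*p[:,1]/-p[:,2]]
E
python3 - <<'E'
s=open('fit.py').read()
s=s.replace('def res','''s1=read_state(); p1,q1=s1["position"],s1["ee_rot"]
_p=proj
def proj(n,P): return projw(P,p1,q1) if n=="w1" else _p(n,P)
a("w1",-1,"s",20,0,-80,(159,86));a("w1",-1,"s",20,0,80,(405.5,85))
a("w1",-1,"s",-22,16,-80,(165,24));a("w1",-1,"s",-22,16,80,(401,24))
a("w1",1,"s",20,0,-80,(62,88));a("w1",-1,"p",0,8,0,(424,48))
def res''')
s=s.replace('r.x[4],20,0,0)','r.x[4],20,0,0).round(1)')
open('fit.py','w').write(s)
E
python3 fit.py
python3 - <<'E'
import cv2
t=cv2.imread("pics/wrist1.png")[0:100,380:480]; cv2.imwrite("pics/wc.png",cv2.resize(t,None,fx=6,fy=6,interpolation=2))
E
```

```text
[ 5.44187e+02 -4.08940e+01 -1.31000e-01  4.49600e+00  5.84500e+00
  1.65990e+02 -5.53800e+00  9.56040e+01]
[[ 0.8 -0.2]
 [-0.1 -0.9]
 [-0.6  0.8]
 [-0.3  0.7]
 [ 0.2  0.1]
 [ 0.1 -0.1]
 [-0.7  0. ]
 [ 0.4  0.4]
 [-0.4 -0.5]
 [-0.7 -1.7]
 [-1.5 -1.5]
 [ 0.5 -1.1]
 [ 1.9 -1.8]
 [-0.5  1.5]
 [ 5.6  0.5]
 [-3.   0.8]
 [ 0.7 -2.2]
 [ 0.  -2.9]
 [-0.3  0.1]
 [-0.2  0.3]]
[1.07 0.44 0.01 1.6  1.49 3.86 1.45 0.96]
free lower corner mid R [ 517.7 -153.4  109.3] travel 160.14529553578168
```

View pics/wc.png

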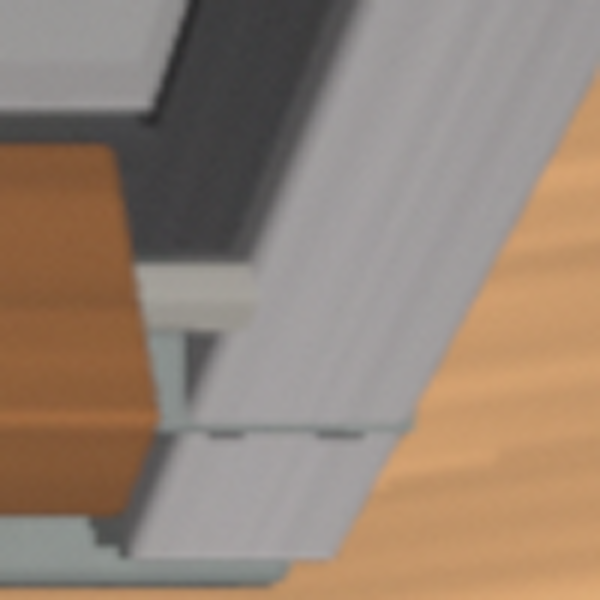

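```bash
sed -i 's/(405.5,85))/(400.5,85.5))/; s/(159,86))/(163,86))/; s/(62,88)/(62,88)/' fit.py; sed -i 's/^def res/a("w1",-1,"s",20,16,80,(406.5,70))\ndef res/' fit.py; python3 fit.py
```

```text
[ 5.45796e+02 -4.02680e+01 -1.36000e-01  2.04600e+00  3.77400e+00
  1.64001e+02 -6.87000e+00  9.71400e+01]
[[ 0.5 -0.2]
 [-0.4 -0.7]
 [-0.9  0.8]
 [-0.7  1. ]
 [ 0.1 -0.1]
 [-0.1 -0.1]
 [-0.9 -0.3]
 [ 0.1  0.3]
 [-0.7 -0.3]
 [-1.1 -1.5]
 [-1.2 -1.2]
 [ 0.5 -0.2]
 [ 2.2 -1.7]
 [-0.4  2.5]
 [ 1.   0.5]
 [-0.2  1.6]
 [ 0.4 -1.8]
 [-1.8 -1.2]
 [-0.   0.1]
 [-0.4  0.4]
 [ 1.  -0.6]]
[0.94 0.35 0.   1.39 1.34 3.88 1.31 0.9 ]
free lower corner mid R [ 517.4 -152.5  107.7] travel 160.2269489556393
```

>>> jog_arm:
  increments:
    - [0.01,0,0.03,0]
    - [0.02,0,0.07,0]
    - [0.03,0,0.11,0]
    - [0.035,0,0.145,0]
    - [0.045,0,0.145,0]
    - [0.05,0,0.145,0]
    - [0.05,0,0.145,0]
  hand: -1

```text
clock: 3.12
position: [490.8, -148.8, 105.5]
ee_rot: [0.998, -0.067, 0.002, 0.0]
contact_force: [-0.7, -0.4, -1.0]
gripper_width: -0.0
```

```bash
python3 rel.py; python3 - <<'E'
from bench import *
import cv2
for n in("wrist","side"): cv2.imwrite(f"pics/{n}2.png",get_image(n)[:,:,::-1])
t=cv2.imread("pics/side2.png")[120:320,230:430]; cv2.imwrite("pics/side2c.png",cv2.resize(t,None,fx=3,fy=3,interpolation=2))
E
```

```text
pos [ 490.8 -148.8  105.5] force [-0.7 -0.4 -1. ] t 3.125 w -0.040638661034022194 yaw toolx -7.7 tilt [ 0.004 -0.001 -1.   ]
```

View pics/wrist2.png

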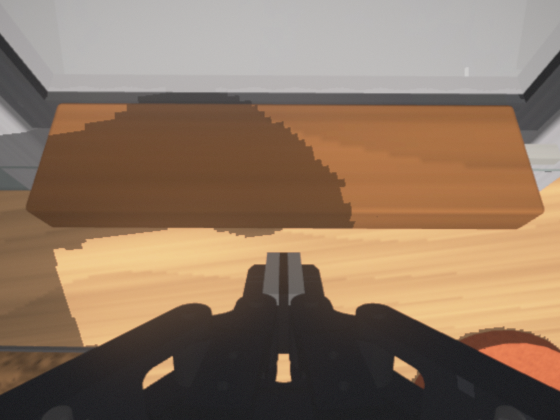

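View pics/side2c.png

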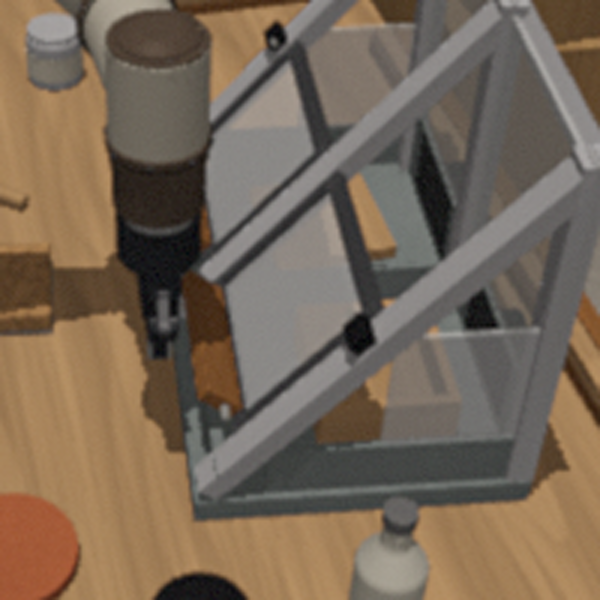

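>>> jog_arm:
  increments:
    - [0.004,0,0.003,0]
    - [0.008,0,0.004,0]
    - [0.011,0,0.004,0]
    - [0.013,0,0.004,0]
    - [0.015,0,0.004,0]
    - [0.016,0,0.004,0]
    - [0.016,0,0.004,0]
  hand: -1

```text
clock: 4.1
position: [505.7, -151.1, 101.0]
ee_rot: [0.998, -0.067, 0.001, 0.0]
contact_force: [-0.4, 0.0, 0.2]
gripper_width: -0.2
```

```bash
python3 rel.py; python3 - <<'E'
from bench import *
import cv2
for n in("wrist",): cv2.imwrite(f"pics/{n}3.png",get_image(n)[:,:,::-1])
E
```

```text
pos [ 505.7 -151.1  101. ] force [-0.4  0.   0.2] t 4.1 w -0.19687334645703145 yaw toolx -7.7 tilt [ 0.003 -0.001 -1.   ]
```

View pics/wrist3.png

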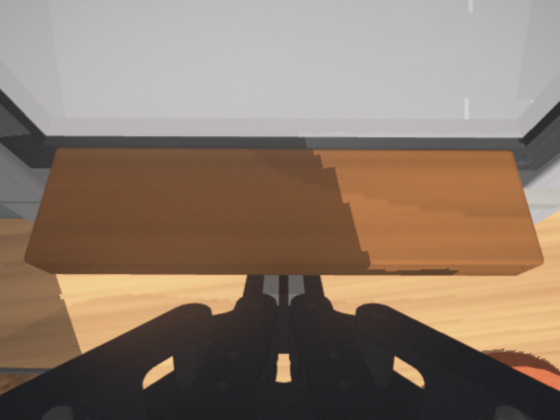

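>>> jog_arm:
  increments:
    - [0.003,0,0,0]
    - [0.006,0,-0.002,0]
    - [0.009,0,-0.006,0]
    - [0.012,0,-0.01,0]
    - [0.015,0,-0.014,0]
    - [0.018,0,-0.018,0]
    - [0.0215,0,-0.022,0]
    - [0.025,0,-0.026,0]
    - [0.028,0,-0.03,0]
    - [0.0315,0,-0.034,0]
  hand: -1

```text
clock: 5.4
position: [534.4, -155.2, 134.4]
ee_rot: [0.998, -0.067, -0.002, 0.0]
contact_force: [-6.1, 1.4, 1.2]
gripper_width: -0.3
```

```bash
python3 rel.py; python3 - <<'E'
from bench import *
import cv2
for n in("wrist","side"): cv2.imwrite(f"pics/{n}4.png",get_image(n)[:,:,::-1])
t=cv2.imread("pics/side4.png")[120:320,230:430]; cv2.imwrite("pics/side4c.png",cv2.resize(t,None,fx=3,fy=3,interpolation=2))
E
```

```text
pos [ 534.4 -155.2  134.4] force [-6.1  1.4  1.2] t 5.4 w -0.28824958193836936 yaw toolx -7.7 tilt [-0.003 -0.    -1.   ]
```

View pics/wrist4.png

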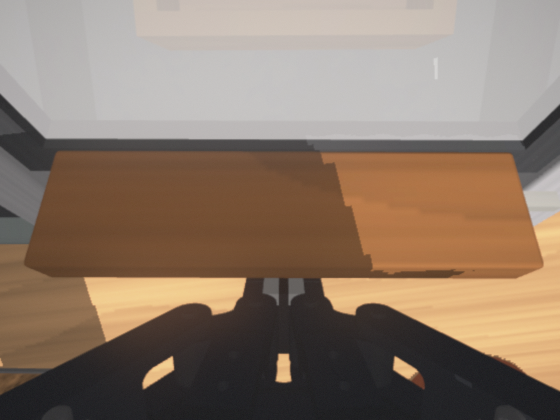

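View pics/side4c.png

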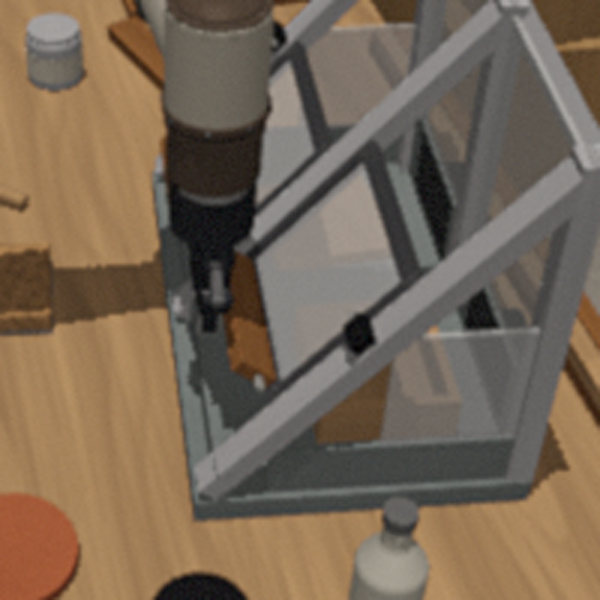

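>>> jog_arm:
  increments:
    - [0.0045,0,-0.004,0]
    - [0.008,0,-0.0085,0]
    - [0.0115,0,-0.0125,0]
    - [0.015,0,-0.017,0]
    - [0.019,0,-0.021,0]
    - [0.0225,0,-0.0255,0]
    - [0.026,0,-0.03,0]
    - [0.03,0,-0.034,0]
    - [0.0335,0,-0.038,0]
    - [0.037,0,-0.0425,0]
  hand: -1

```text
clock: 6.75
position: [569.9, -160.1, 177.1]
ee_rot: [0.998, -0.067, -0.004, 0.0]
contact_force: [-6.4, 1.2, 1.9]
gripper_width: -0.1
```

>>> jog_arm:
  increments:
    - [0.0035,0,-0.0035,0]
    - [0.0065,0,-0.007,0]
    - [0.0095,0,-0.0105,0]
    - [0.0125,0,-0.014,0]
    - [0.0155,0,-0.0175,0]
    - [0.0185,0,-0.021,0]
    - [0.0215,0,-0.0245,0]
    - [0.0215,0,-0.0245,0]
  hand: -1

```text
clock: 7.75
position: [590.6, -163.0, 202.0]
ee_rot: [0.998, -0.068, -0.005, 0.0]
contact_force: [-5.6, 1.3, 4.0]
gripper_width: -0.2
```

```bash
python3 rel.py; python3 - <<'E'
from bench import *
import cv2
for n in("wrist","side","top"): cv2.imwrite(f"pics/{n}5.png",get_image(n)[:,:,::-1])
for n,(x,y) in dict(side=(310,190),top=(300,120)).items():
    t=cv2.imread(f"pics/{n}5.png")[y:y+80,x:x+100]; cv2.imwrite(f"pics/{n}5c.png",cv2.resize(t,None,fx=7,fy=7,interpolation=2))
E
```

```text
pos [ 590.6 -163.   202. ] force [-5.6  1.3  4. ] t 7.75 w -0.17636671145283753 yaw toolx -7.7 tilt [-0.01  0.   -1.  ]
```

View pics/wrist5.png

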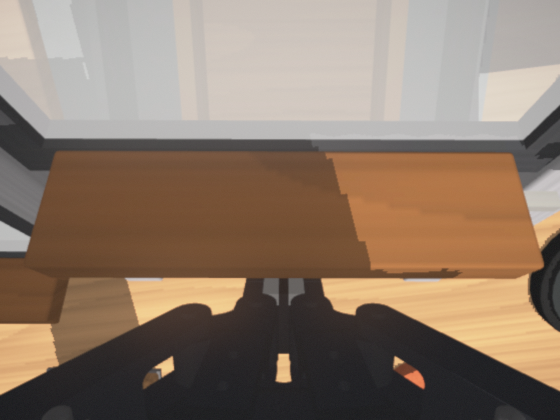

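View pics/side5c.png

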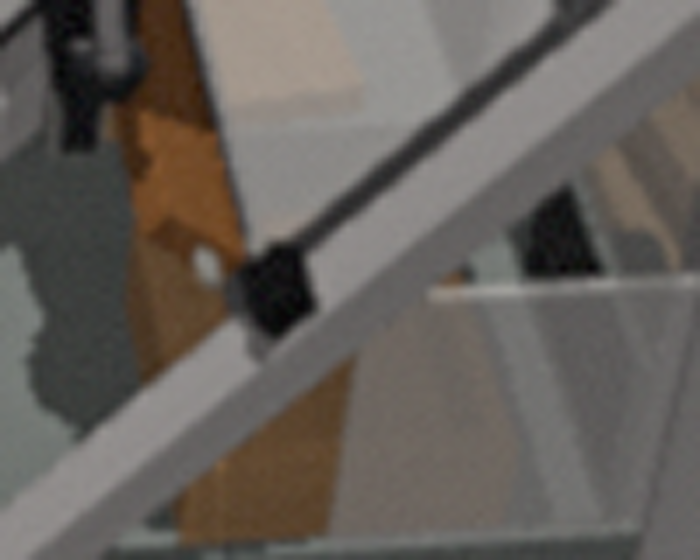

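View pics/top5c.png

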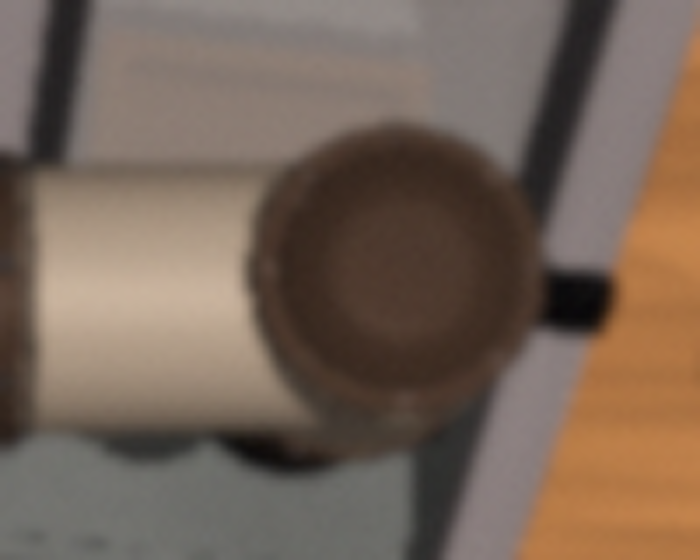

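```bash
python3 - <<'E'
s=open('fit.py').read()
s=s.replace(';a("side",-1,"m",0,8,0,(347.5,221.5))',';a("top",1,"m",0,8,0,(218,145.5));a("side",1,"m",0,8,0,(321.5,133.5));a("side",-1,"c",0,8,0,(340.2,230.2))')
s=s.replace('s1=read_state(); p1,q1=s1["position"],s1["ee_rot"]','p1=np.array([439.6,-143.2,248.3]);q1=np.array([0.99768,-0.068,0,0.0005])')
s=s.replace('s=v[5]','s=v[5] if side<0 else v[8]\n        if w=="c": s=v[9]').replace('"pm"','"pmc"').replace('0,98]','0,98,120,120]')
s=s.replace('least_sq','least_sq').replace('print("free','print("remaining",r.x[5]-r.x[9]);print("free')
open('fit2.py','w').write(s)
E
python3 fit2.py
```

```text
[ 5.46159e+02 -4.13070e+01 -1.37000e-01  1.46100e+00  3.24400e+00
  1.56740e+02 -7.03500e+00  9.72560e+01  1.56883e+02  1.38756e+02]
[[ 0.9 -0.2]
 [-0.1 -0.6]
 [-0.6  0.8]
 [-0.4  1.1]
 [ 0.4 -0.2]
 [ 0.2 -0.1]
 [-0.5 -0.4]
 [ 0.5  0.3]
 [-0.7  0.1]
 [-1.1 -1.1]
 [-1.1 -0.9]
 [ 0.6  0.2]
 [ 2.1  0.3]
 [-0.1 -0.8]
 [-0.7  0.3]
 [ 0.1  0.1]
 [ 0.9  0.6]
 [-0.3  1.5]
 [ 0.2 -1.7]
 [-1.9 -1.3]
 [-0.1  0.2]
 [-0.4  0.2]
 [ 0.9 -0.6]]
[0.92 0.34 0.   1.36 1.27 4.08 1.11 0.82 3.3  2.95]
remaining 17.984094461801647
free lower corner mid R [ 517.3 -153.4  107.3] travel 153.495572913304
```

```bash
python3 - <<'E'
import cv2
t=cv2.imread("pics/wrist5.png")[90:240,460:560]; cv2.imwrite("pics/w5c.png",cv2.resize(t,None,fx=4,fy=4,interpolation=2))
E
```

```text
(no output)
```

View pics/w5c.png

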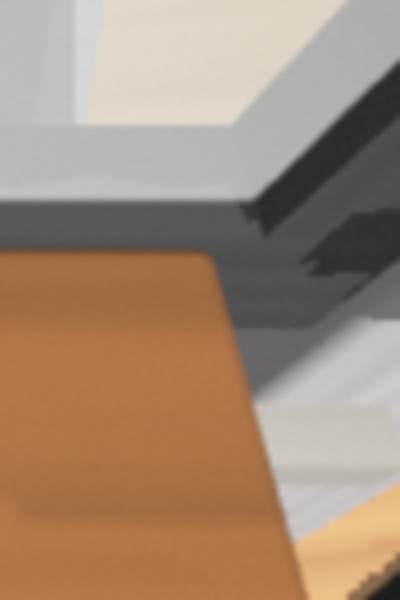

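>>> jog_arm:
  increments:
    - [0.003,0,-0.003,0]
    - [0.0055,0,-0.006,0]
    - [0.008,0,-0.009,0]
    - [0.009,0,-0.01,0]
    - [0.009,0,-0.01,0]
    - [-0.005,0,-0.01,0]
    - [-0.025,0,-0.01,0]
    - [-0.045,0,-0.01,0]
  hand: -1

```text
clock: 8.9
position: [546.3, -157.0, 213.0]
ee_rot: [0.998, -0.067, -0.003, 0.0]
contact_force: [0.3, 0.1, 0.5]
gripper_width: -0.1
```

```bash
python3 rel.py; python3 - <<'E'
from bench import *
import cv2
for n in("wrist","side","top"): cv2.imwrite(f"pics/{n}6.png",get_image(n)[:,:,::-1])
for n,(x,y) in dict(side=(310,190),top=(300,120)).items():
    t=cv2.imread(f"pics/{n}6.png")[y:y+80,x:x+100]; cv2.imwrite(f"pics/{n}6c.png",cv2.resize(t,None,fx=7,fy=7,interpolation=2))
E
```

```text
pos [ 546.3 -157.   213. ] force [0.3 0.1 0.5] t 8.9 w -0.10105019552371787 yaw toolx -7.7 tilt [-0.006 -0.    -1.   ]
```

View pics/wrist6.png

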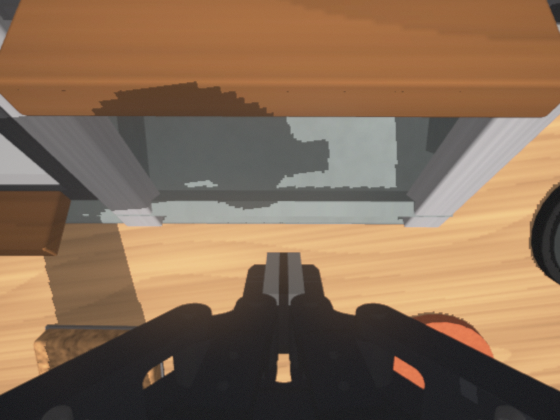

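View pics/side6c.png

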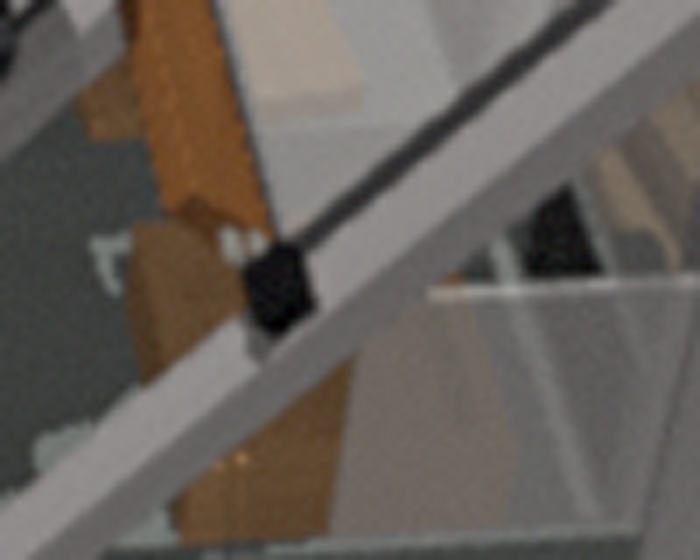

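View pics/top6c.png

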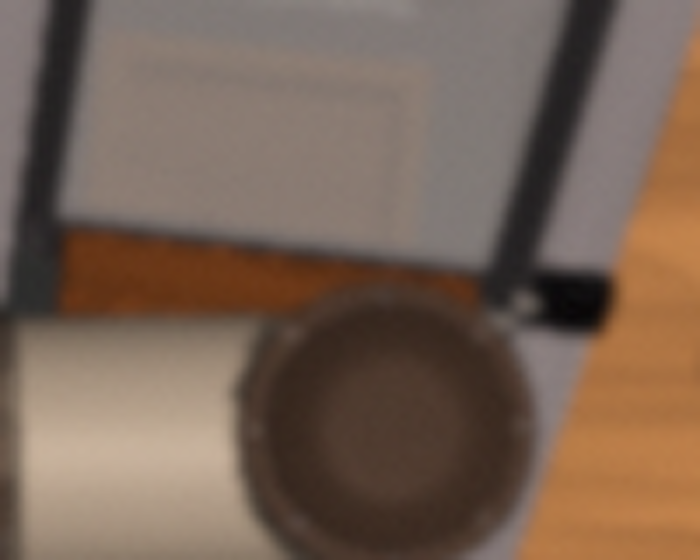

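>>> jog_arm:
  increments:
    - [-0.005,0.01,-0.03,0]
    - [-0.005,0.03,-0.07,0]
    - [0,0.05,-0.1,0]
    - [0.01,0.065,-0.12,0]
    - [0.025,0.075,-0.12,0]
    - [0.035,0.08,-0.12,0]
    - [0.035,0.08,-0.12,0]
  hand: -1

```text
clock: 9.93
position: [571.6, -241.2, 332.3]
ee_rot: [0.998, -0.067, -0.003, 0.0]
contact_force: [0.7, 0.3, -0.1]
gripper_width: -0.1
```

```bash
python3 rel.py; python3 - <<'E'
from bench import *
import cv2
s=read_state(); print(repr(s["position"]),repr(s["ee_rot"]))
for n in("wrist","top","side"): cv2.imwrite(f"pics/{n}7.png",get_image(n)[:,:,::-1])
E
```

```text
pos [ 571.6 -241.2  332.3] force [ 0.7  0.3 -0.1] t 9.925 w -0.06951203609852764 yaw toolx -7.7 tilt [-0.007 -0.    -1.   ]
array([ 571.57768069, -241.17614632,  332.34902937]) array([ 9.97717684e-01, -6.74398273e-02, -3.34734340e-03,  2.96867653e-04])
```

View pics/wrist7.png

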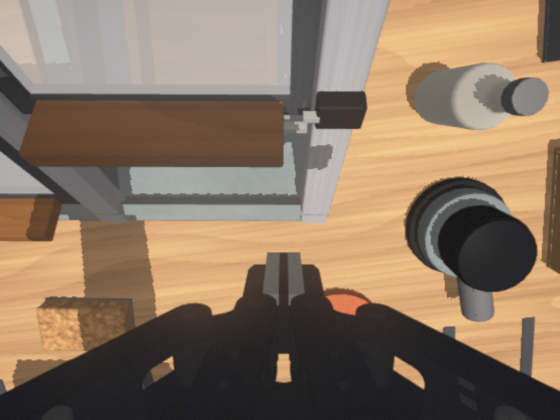

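```bash
python3 - <<'E'
import cv2
t=cv2.imread("pics/wrist7.png")[75:175,265:385]; cv2.imwrite("pics/w7c.png",cv2.resize(t,None,fx=6,fy=6,interpolation=2))
E
```

```text
(no output)
```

View pics/w7c.png

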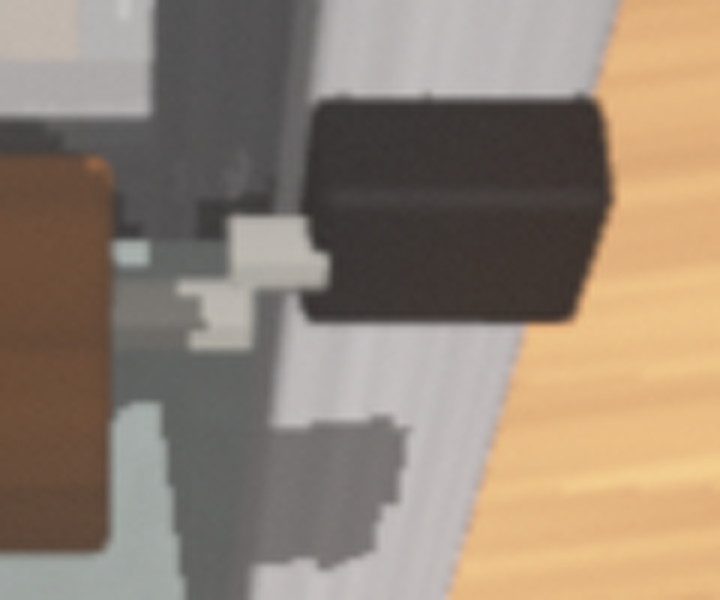

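```bash
cat >> fit2.py <<'E'
p7=np.array([ 571.57768069, -241.17614632,  332.34902937]);q7=np.array([ 9.97717684e-01, -6.74398273e-02, -3.34734340e-03,  2.96867653e-04])
for s in range(140,172,4):
    print(s,projw(pt(q,-1,s,r.x[6],8,r.x[7]),p7,q7).round(1)[0], proj("top",pt(q,-1,s,r.x[6],8,r.x[7])).round(1)[0], proj("side",pt(q,-1,s,r.x[6],8,r.x[7])).round(1)[0])
print(projw(pt(q,-1,150,20,0,80),p7,q7), projw(pt(q,-1,150,-22,16,80),p7,q7))
E
python3 fit2.py | tail -9
python3 - <<'E'
import cv2
for n,(x,y) in dict(side=(310,190),top=(330,130)).items():
    t=cv2.imread(f"pics/{n}7.png")[y:y+60,x:x+75]; cv2.imwrite(f"pics/{n}7c.png",cv2.resize(t,None,fx=10,fy=10,interpolation=2))
E
```

```text
140 [309.1 132.3] [373.1 168.4] [340.6 230. ]
144 [309.5 128.8] [373.5 167.3] [341.7 229.1]
148 [309.9 125.1] [373.8 166.2] [342.9 228.1]
152 [310.4 121.4] [374.2 165.1] [344.  227.2]
156 [310.8 117.5] [374.5 164. ] [345.1 226.3]
160 [311.2 113.5] [374.9 162.9] [346.2 225.3]
164 [311.7 109.4] [375.2 161.8] [347.3 224.4]
168 [312.2 105.1] [375.6 160.7] [348.5 223.4]
[[283.41612349 165.67488112]] [[283.62712457  96.54695788]]
```

View pics/side7c.png

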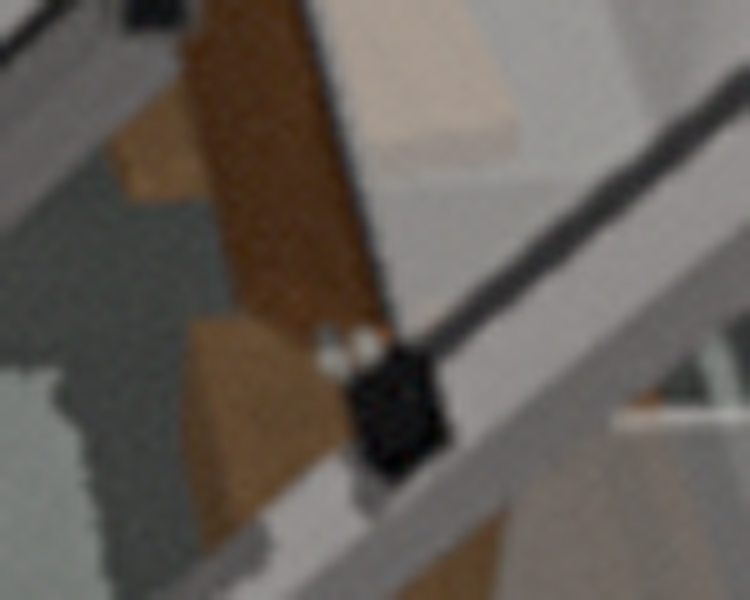

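View pics/top7c.png

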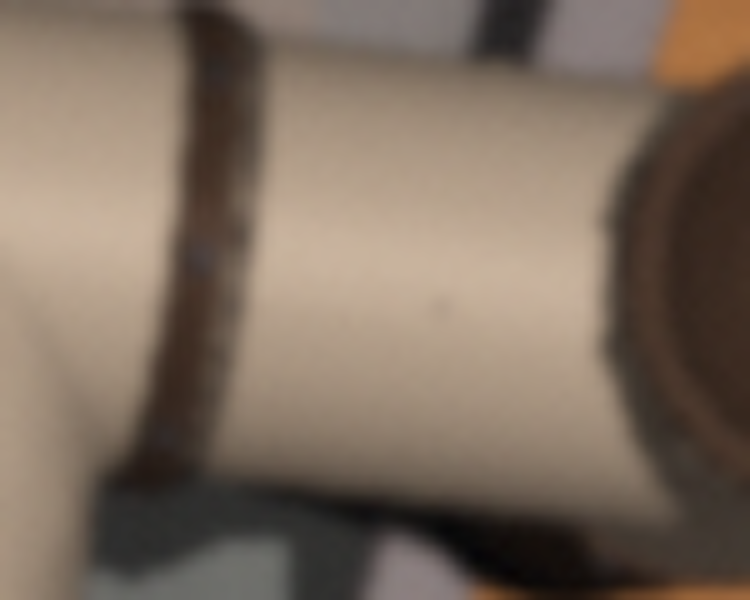

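>>> jog_arm:
  increments:
    - [-0.02,-0.02,0,0]
    - [-0.035,-0.04,0.02,0]
    - [-0.04,-0.06,0.05,0]
    - [-0.04,-0.08,0.09,0]
    - [-0.037,-0.08,0.12,0]
    - [-0.025,-0.08,0.12,0]
    - [-0.012,-0.08,0.12,0]
    - [-0.002,-0.08,0.12,0]
    - [0.002,-0.08,0.12,0]
    - [0.002,-0.08,0.12,0]
  hand: -1

```text
clock: 11.32
position: [583.0, -161.8, 213.2]
ee_rot: [0.998, -0.067, -0.003, 0.0]
contact_force: [-0.5, 0.6, 0.9]
gripper_width: 0.4
```

```bash
python3 rel.py "(598,-164,213)"
```

```text
pos [ 583.  -161.8  213.2] force [-0.5  0.6  0.9] t 11.325 w 0.3615543814391574 yaw toolx -7.7 tilt [-0.006 -0.    -1.   ]
(598,-164,213) [0.0151 0.0002 0.0001]
```

Creep to contact in small steps.

>>> jog_arm:
  increments:
    - [0.004,0,0,0]
    - [0.008,0,0,0]
    - [0.011,0,0,0]
    - [0.013,0,0,0]
    - [0.013,0,0,0]

```text
clock: 11.95
position: [596.0, -163.6, 213.1]
ee_rot: [0.998, -0.067, -0.003, 0.0]
contact_force: [-0.4, -0.1, -0.3]
gripper_width: -0.3
```

>>> jog_arm:
  increments:
    - [0.001,0,0,0]
    - [0.002,0,0,0]
    - [0.002,0,0,0]

```text
clock: 12.32
position: [598.0, -163.8, 213.1]
ee_rot: [0.998, -0.067, -0.003, 0.0]
contact_force: [-0.1, 0.5, 0.3]
gripper_width: 0.2
```

>>> jog_arm:
  increments:
    - [0.001,0,0,0]
    - [0.0015,0,0,0]
    - [0.0015,0,0,0]

```text
clock: 12.7
position: [598.8, -164.0, 213.0]
ee_rot: [0.998, -0.067, -0.004, 0.0]
contact_force: [-2.4, 0.9, 1.5]
gripper_width: 0.6
```

>>> jog_arm:
  increments:
    - [0.0015,0,-0.001,0]
    - [0.003,0,-0.0025,0]
    - [0.0045,0,-0.004,0]
    - [0.0047,0,-0.0046,0]
    - [0.0047,0,-0.0046,0]

```text
clock: 13.32
position: [602.3, -164.5, 217.2]
ee_rot: [0.998, -0.067, -0.005, 0.0]
contact_force: [-6.1, 1.1, 1.5]
gripper_width: -0.1
```

>>> jog_arm:
  increments:
    - [0.0015,0,-0.001,0]
    - [0.003,0,-0.0025,0]
    - [0.004,0,-0.004,0]
    - [0.004,0,-0.0042,0]
    - [0.004,0,-0.0042,0]

```text
clock: 13.95
position: [605.3, -164.9, 221.0]
ee_rot: [0.998, -0.068, -0.007, -0.0]
contact_force: [-4.2, 0.4, 1.3]
gripper_width: -0.0
```

```bash
python3 - <<'E'
import cv2
from bench import *
cv2.imwrite("pics/side8.png",get_image("side")[:,:,::-1])
t=cv2.imread(f"pics/side8.png")[190:250,310:385]; cv2.imwrite(f"pics/side8c.png",cv2.resize(t,None,fx=10,fy=10,interpolation=2))
E
```

```text
(no output)
```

View pics/side8c.png

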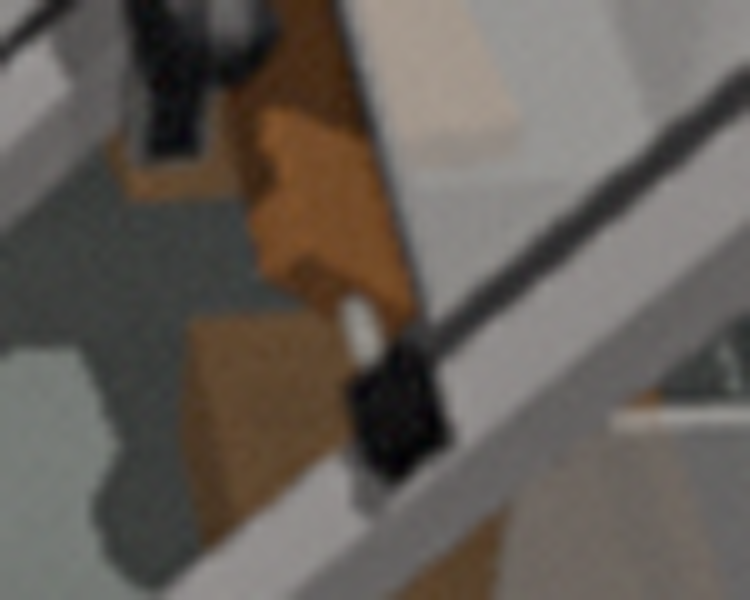

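>>> jog_arm:
  increments:
    - [-0.01,0,0,0]
    - [-0.03,0,0,0]
    - [-0.055,0,0,0]
    - [-0.06,0.02,-0.03,0]
    - [-0.06,0.04,-0.07,0]
    - [-0.05,0.06,-0.1,0]
    - [-0.035,0.08,-0.112,0]
    - [-0.033,0.08,-0.112,0]
    - [-0.033,0.08,-0.112,0]

```text
clock: 15.12
position: [563.3, -239.5, 332.8]
ee_rot: [0.998, -0.067, -0.007, -0.0]
contact_force: [-1.2, -0.3, -0.2]
gripper_width: 0.3
```

```bash
python3 - <<'E'
import cv2
from bench import *
s=read_state(); print(s["position"],s["contact_force"],s["clock"])
cv2.imwrite("pics/wrist9.png",get_image("wrist")[:,:,::-1])
t=cv2.imread("pics/wrist9.png")[75:175,265:385]; cv2.imwrite("pics/w9c.png",cv2.resize(t,None,fx=6,fy=6,interpolation=2))
E
```

```text
[ 563.26978783 -239.45518157  332.7649407 ] [-1.1683272  -0.33570755 -0.22088776] 15.125
```

View pics/w9c.png

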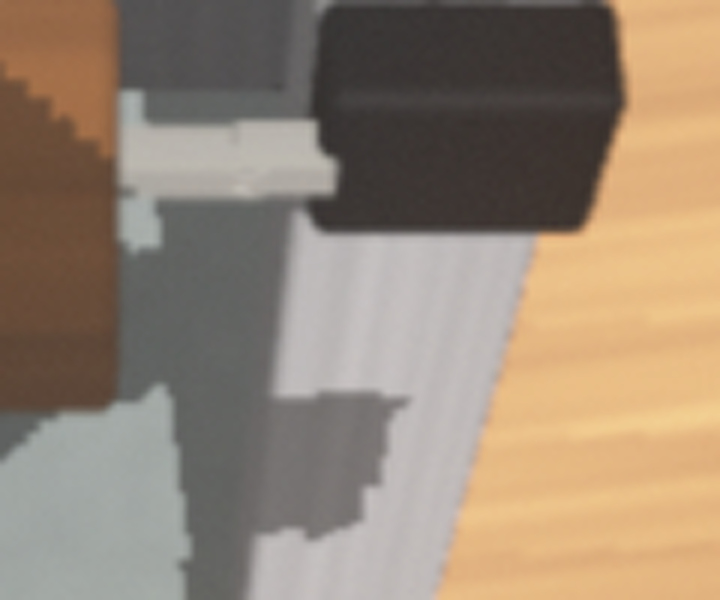

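>>> jog_arm:
  increments:
    - [-0.04,-0.03,0,0]
    - [-0.09,-0.06,0,0]
    - [-0.14,-0.08,0,0]
    - [-0.14,-0.08,0,0]
    - [-0.14,-0.08,0,0]

```text
clock: 15.8
position: [435.2, -140.8, 335.0]
ee_rot: [0.998, -0.067, -0.007, -0.0]
contact_force: [0.1, 0.2, 0.0]
gripper_width: 0.1
```

```bash
python3 - <<'E'
import cv2,numpy as np
from bench import *
s=read_state(); print(s["position"],s["contact_force"],s["clock"])
for n in("side","top"): cv2.imwrite(f"pics/{n}10.png",get_image(n)[:,:,::-1])
a=[cv2.resize(cv2.imread(f"pics/top{k}.png")[40:230,200:400],None,fx=2,fy=2) for k in(0,10)]
b=[cv2.resize(cv2.imread(f"pics/side{k}.png")[75:265,270:470],None,fx=2,fy=2)[:220] for k in(0,10)]
b=[cv2.resize(cv2.imread(f"pics/side{k}.png")[190:290,270:470],None,fx=2,fy=2) for k in(0,10)]
cv2.imwrite("pics/cmp.png",np.vstack([np.hstack(a),np.hstack(b)]))
E
```

```text
[ 435.15053224 -140.80418077  335.03110402] [0.08289429 0.15083646 0.01097317] 15.8
```

View pics/cmp.png

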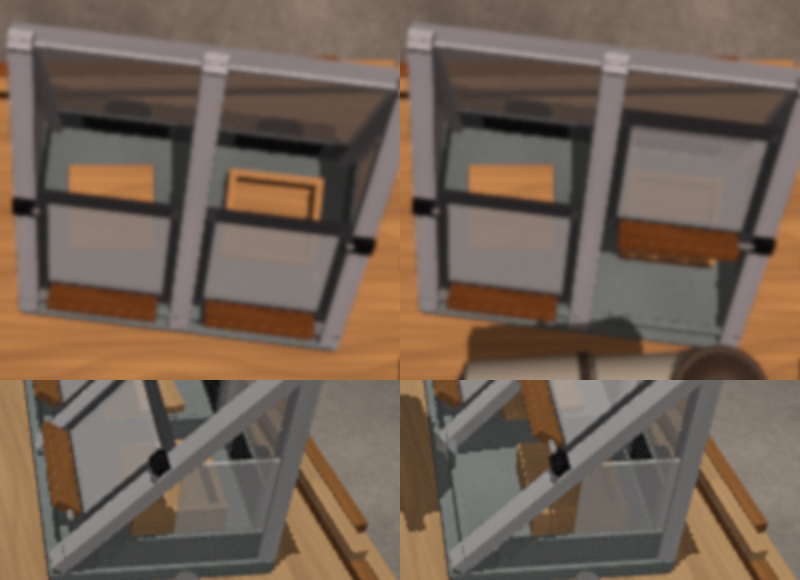

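View pics/side10.png

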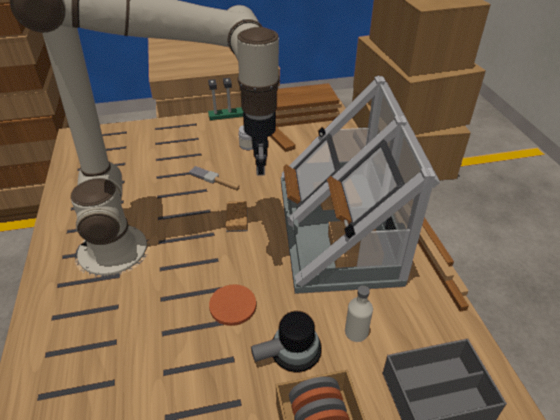

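The right sash's pointer meets its tab. The clips, the left sash and the loose things look where they were, and the arm is clear. I'm handing the job in.

```bash
python3 -c "
from bench import *
print(job_done())"
```

```text
the job is handed in; nothing more can be done
None
```

The drawer was in the right bay. With the closed fingertips under the free edge of the lip, I pushed that sash up about 153 mm in three stages, with a force of about 6 N. I then backed the arm clear and handed the job in at about 16 s.

**Last checks:**
- **Pointer and clip:** the wrist close-up after backing off showed pointer and tab in line to within about 1 mm. The side view, taken while the fingers still touched the lip, agreed.
- **Everything else:** comparing the before and after top and side pictures, I saw no change in the clips, the left sash, drawer, panel or loose items. In the top view the arm hides part of the bench in front of the cabinet; the side view shows those items in place.
- **Hand:** the wrist force read about 0 N with the arm clear.

**What disagreed:**
- **Travel estimate:** my first estimates were 160–163 mm, because I took a light patch in the side picture for the tab. I corrected this before the last 11 mm push, using the wrist picture.
- **Tab overlap:** the pointer and tab tips overlap by about 3 mm along the lip in the picture. The push force did not rise, so I saw no sign that the pointer loaded the clip.

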